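# Tip the insulator beads into the jar and perch the empty cup on its post

## Task

Pick up the blue hopper cup and pour all six ceramic beads over its sloped lip into the green glass jar, from close above so that they do not chip. Then stand the empty cup upright on the round orange pad of the adjustable post, setting it down gently, and let go. Leave the jar and the other things on the bench where they are.

Things in the scene. Friction and masses are not known exactly. Their poses are not given: they have to be found in the camera images.
- cup: Blue hopper cup, square-sided, open on top, 0.12 kg, with six beads in it. Origin: centre of the flat underside (68 mm in x, 60 in y); z up. Side walls flat, upright, parallel, 4 mm thick, 60 mm apart outside (y = -30, +30), 74 mm high for x = -32 to +34: grip across y. Back wall upright at x = +34, 74 mm high. Front wall: the pouring lip, leaning 35 degrees out to -x (see point lip).
- lip (a point): Middle of the edge of the cup's sloped pouring lip, at x = -69.5, z = 54 mm in the cup's frame. To empty the cup, tip it 80 to 100 degrees towards its -x. A grip with the tool leaning back by about 40 degrees (gripper behind the back wall, fingers pointing down and to the lip) leaves room for this; a grip from straight above would end almost level.
- jar: Open round jar of green glass, loose, 0.5 kg. Origin: centre of its underside; 112 mm outer diameter at the rim, 100 mm at the foot, wall 4 mm, floor 6 mm, 68 mm high. The beads go in here.
- stand: Adjustable post, fixed. Origin: centre of the underside of its round dark base (96 mm diameter, 12 mm thick). On the same axis a 26 mm tube (to 60 mm) and a rod carry a flat round orange pad, 50 mm diameter, 10 mm thick, on a spring (1.5 N per mm, 8 mm): the cup's place. The pad's top is 74 to 124 mm above the bench; this varies and is not reported: look or feel for it.
- bead0: White ceramic bead with terracotta spots, a ball of 23 mm diameter, 16 g, lying in the cup at the start. Origin: its centre.
- bead1: White ceramic bead with terracotta spots, a ball of 23 mm diameter, 16 g, lying in the cup at the start. Origin: its centre.
- bead2: White ceramic bead with terracotta spots, a ball of 23 mm diameter, 16 g, lying in the cup at the start. Origin: its centre.
- bead3: White ceramic bead with terracotta spots, a ball of 23 mm diameter, 16 g, lying in the cup at the start. Origin: its centre.
- bead4: White ceramic bead with terracotta spots, a ball of 23 mm diameter, 16 g, lying in the cup at the start. Origin: its centre.
- bead5: White ceramic bead with terracotta spots, a ball of 23 mm diameter, 16 g, lying in the cup at the start. Origin: its centre.
- tape: Bystander: yellow roll of tape lying flat, 72 mm diameter, 24 mm high. Origin: centre of its underside.
- screwdriver: Bystander: screwdriver with a red handle lying on the bench along its own x, 170 mm long.
- spray: Bystander: white bottle, 48 mm diameter, 110 mm high, standing. Origin: centre of its underside.
- spool: Bystander: spool of copper wire standing on its flange, 60 mm diameter, 50 mm high. Origin: centre of its underside.
- board_a: Bystander: green circuit board lying flat, 100 x 140 mm, parts up to 26 mm high. Origin: centre of its underside.

How it is judged:
By the outcome, as a careful person would: the job done as asked, in the order asked, and still so for the second after the job is handed in, with the robot touching nothing.
It also fails if it takes over 58 s, if anything falls off the work surface, if the arm or the gripper's body presses on something with over 40 N, if the wrist force passes 120 N, or if a joint passes its speed limit or range.

## Robot

A 7-joint arm with a two-finger parallel gripper is mounted at the origin on the work surface. World frame = base frame: x ahead of the robot, y to its left, z up, the work surface at z = 0. Lengths are in m, angles in rad, forces in N, time in s.
With the tool pointing down it reaches from about 0.4 to 0.85 m from the base axis. Payload 10.4 kg.
Tool frame: the origin (TCP) lies midway between the tips of the shut fingers; the grasp point (between the pads) lies 19 mm behind it (manip.pinch_z is the distance from the TCP to the grasp point, in m); y points along the fingers, x is the direction in which the jaws open and shut, and the axes are right-handed (so a half turn about y gives the same grasp; the last joint's range is limited). The gripper opens to 85 mm and grips with 20 to 120 N. Pads are 22 mm wide; open, the fingers measure 114 mm over their backs; the gripper's body (76 mm by 85 mm) begins 54 mm behind the grasp point. The pads swing forward as they close: fully open they stand 13 mm farther back than shut.
Start: joints at [-1.309, 0.332, -0.065, 1.46, 0.022, 1.35, -0.088], TCP at [0.176, 0.6, 0.231] pointing down, gripper open.
Joint ranges: [-2.6, 2.6], [-0.5, 2.12], [-1.47, 1.34], [0.16, 2.42], [-1.27, 4.41], [0.06, 2.06], [-2.6, 2.6]. Speed limits (rad/s): [2.22, 2.22, 2.79, 2.79, 3.14, 3.14, 3.14].

## Interface

Orientations are given as a unit quaternion [x, y, z, w].
In Python, from workcell import manip gives the robot as it stands.
- The arm moves only by the shell command python3 -m pendant 'ROWS' [OPENING] [FORCE]. ROWS is a JSON object of lists of equal length, an entry for each row: "offset": the shift along the tool's x, y, z scaled (see below), a list of three; "turn": the turn, a rotation vector about the tool's x, y, z scaled (see below), a list of three. A call has 1 to 12 rows; each row is the pose to reach, as a shift and turn from the pose measured when the call began, along the tool's axes at that moment; what a row does not reach only later rows make up. The controller multiplies each number of a shift by 200 mm and each number of a turn by 45 degrees. A row lasts 1/8 s, in which the tool goes at most 62.5 mm and 10.7 degrees, less where a joint would pass 70% of its speed; a pose out of reach is approached as far as the arm can. A call with a number of a shift or a turn outside -1 to 1 is refused whole. A call with a gripper value outside its range is refused whole. OPENING is the opening in per cent of the stroke, from 0 (shut) to 100 (fully open), set as the call begins (- or left out, the last holds). The fingers move at their own pace and stop on an object; FORCE is the grip in N (left out, the last holds). Time passes only in rows, so rows that repeat a pose let the fingers close. It gives the time, the measured TCP pose, the force and the opening at its end, in the units of the state.
- manip.get_obs(): the state, without advancing time (a new reading comes with each control period).
- manip.camera(name): name is "scene" or "side" or "wrist"; returns (picture, depth): 420x560x3 uint8, red, green, blue; 420x560 float32, m along the optical axis (not along the pixel's ray), 0 where there is no reading.
- manip.camera_model(name): a dict with "intrinsics" (3x3 intrinsics, pixels), "R" (3x3) and "t" (3): a world point X has camera coordinates R X + t; the wrist camera has in their place "tool_from_camera" (4x4, takes a point from camera to tool coordinates, whose origin is the TCP and whose axes are the tool frame's). Camera axes: x right, y down, z forward; pixel columns grow to the right and rows downward; lengths in m; the calibration is good to about 2 mm. The wrist camera is an equidistant fisheye: a pixel r from the principal point sees the ray r / f radians off the axis. A picture is of the moment at which its call begins: read the wrist's pose just before it. camera_model takes no time and is no camera call.
- manip.hand_in(): hands the job in, once; it reports no verdict.
The state is a dict: "clock": time; "joint_pos": joint angles; "joint_velocities": joint speeds; "tau": joint torques, N m; "position": TCP position; "ee_rot": TCP orientation; "ft_force": force on the tool from outside, world axes, zero at the start; "torque": the same for the moment, N m; "grip_width": opening from 0.0 (shut) to 1.0 (fully open).
Only numpy, scipy, OpenCV 4.12 (cv2) and the standard library are available. Lean on these libraries where they do the work, as an engineer would, in place of code of your own. Each camera call takes 0.05 s, during which the arm holds its last target. There are 200 camera calls.

## Working session

There is one attempt and no reset: what is moved stays moved. The work goes in short steps, Python scripts to look and compute and a shell command to move; the robot and the scene stay as the last step left them, time stands still between calls to the robot, and variables do not carry over. Pictures are saved under pics/ and viewed, about 8 in all and at most 12, crops included, and the job is handed in when it is done.

```bash
ls; mkdir -p pics
python3 - <<'E'
from workcell import manip
import cv2, numpy as np
o=manip.get_obs(); print({k:np.round(v,3) for k,v in o.items()})
ims=[]
for n in ("scene","side"):
    p,d=manip.camera(n); np.savez(f"pics/{n}0.npz",p=p,d=d); cv2.imwrite(f"pics/{n}0.png",p[:,:,::-1])
    m=manip.camera_model(n); print(n,np.round(m["intrinsics"],1).tolist(),np.round(-m["R"].T@m["t"],3),np.round(m["R"],2).tolist(),(d==0).mean())
print(manip.pinch_z, manip.camera_model("wrist"))
E
```

```text
pics
{'clock': np.float64(0.0), 'joint_pos': array([-1.309,  0.333, -0.065,  1.461,  0.022,  1.35 , -0.088]), 'joint_velocities': array([ 0.   ,  0.001,  0.   ,  0.001,  0.001, -0.   ,  0.002]), 'tau': array([-1.0000e-03, -6.2545e+01,  4.9000e-02, -3.9160e+01,  1.6000e-02,
        1.0000e-02, -0.0000e+00]), 'position': array([0.175, 0.599, 0.231]), 'ee_rot': array([ 0.566,  0.424, -0.424, -0.566]), 'ft_force': array([ 0.561,  0.837, -0.194]), 'torque': array([ 0.02 , -0.007, -0.026]), 'grip_width': np.float64(1.002)}
scene [[491.7, 0.0, 276.9], [0.0, 491.7, 209.8], [0.0, 0.0, 1.0]] [ 1.323 -0.206  0.805] [[0.28, 0.96, 0.01], [0.67, -0.19, -0.72], [-0.69, 0.21, -0.69]] 0.004034863945578232
side [[391.9, 0.0, 275.3], [0.0, 391.9, 212.7], [0.0, 0.0, 1.0]] [ 0.152 -0.407  0.611] [[0.7, -0.72, 0.02], [-0.47, -0.47, -0.75], [0.55, 0.51, -0.66]] 0.0038860544217687075
0.0187 {'intrinsics': array([[325.1922621 ,   0.        , 278.36409023],
       [  0.        , 325.1922621 , 209.0807232 ],
       [  0.        ,   0.        ,   1.        ]]), 'tool_from_camera': array([[ 9.99999667e-01, -6.53262088e-04,  4.89839210e-04,
        -4.62738392e-05],
       [-6.64294778e-04, -3.02084164e-01,  9.53281027e-01,
        -1.43309587e-01],
       [-4.74769687e-04, -9.53281035e-01, -3.02084497e-01,
         7.65883220e-02],
       [ 0.00000000e+00,  0.00000000e+00,  0.00000000e+00,
         1.00000000e+00]])}
```

View pics/scene0.png

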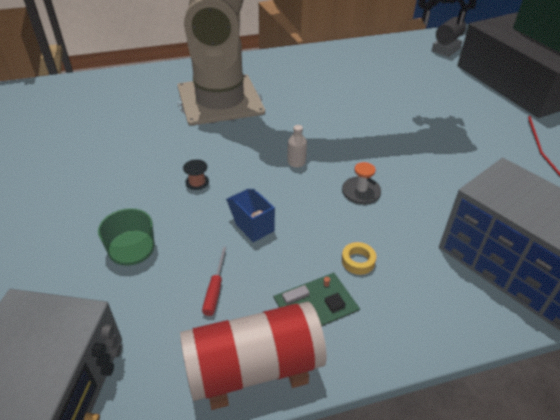

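View pics/side0.png

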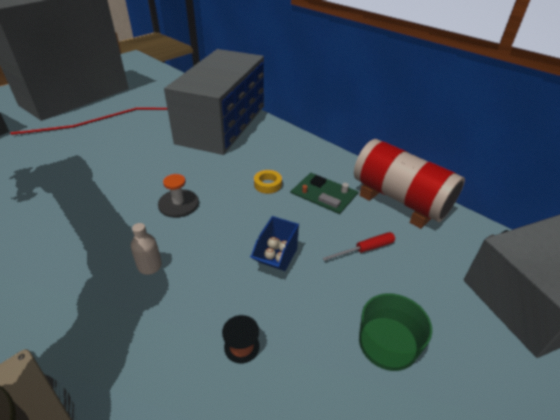

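Scene picture: cup at (252,214), jar (127,237), orange pad (365,170), bottle (298,150), spool (196,175), screwdriver (215,280). Side picture: cup (276,245), jar (394,330), pad (175,182), bottle (146,250), spool (241,337). Next I'll localise them from depth and colour.

```bash
cat > h.py <<'E'
import numpy as np, cv2
from workcell import manip
from scipy.spatial.transform import Rotation as R
def cloud(n,d):
    m=manip.camera_model(n); K=m["intrinsics"]
    v,u=np.mgrid[:420,:560]
    X=np.stack([(u-K[0,2])/K[0,0]*d,(v-K[1,2])/K[1,1]*d,d],-1)
    return (X-m["t"])@m["R"]
E
python3 - <<'E'
from h import *
B={"scene":{"cup":(222,182,282,242),"jar":(92,205,162,270),"pad":(350,160,382,190),"base":(335,160,390,205),"spray":(285,122,312,170),"spool":(180,158,212,192)},
"side":{"cup":(245,212,305,277),"jar":(350,288,438,372),"pad":(160,172,192,192),"base":(150,172,205,220),"spray":(128,220,165,275),"spool":(218,312,264,362)}}
H={"cup":(100,130,90),"jar":(40,85,90),"pad":(0,18,130)}
allp={}
for n in B:
    f=np.load(f"pics/{n}0.npz"); C=cloud(n,f["d"]); hsv=cv2.cvtColor(f["p"],cv2.COLOR_RGB2HSV)
    for k,(a,b,c,e) in B[n].items():
        P=C[b:e,a:c].reshape(-1,3); h=hsv[b:e,a:c].reshape(-1,3)
        q=P[:,2]>.006
        if k in H: q&=(h[:,0]>=H[k][0])&(h[:,0]<=H[k][1])&(h[:,1]>H[k][2])
        q&=f["d"][b:e,a:c].reshape(-1)>0
        P=P[q]; allp.setdefault(k,[]).append(P)
        z=np.percentile(P[:,2],[50,98]); T=P[P[:,2]>z[1]-.008]
        print(n,k,len(P),"z",z.round(3),"top box",cv2.minAreaRect((T[:,:2]*1000).astype(np.float32)),"bb",P.min(0).round(3),P.max(0).round(3))
for k in ("cup","jar","pad"):
    P=np.vstack(allp[k]); zt=np.percentile(P[:,2],98); T=P[P[:,2]>zt-.006]
    (c,s,a)=cv2.minAreaRect((T[:,:2]*1000).astype(np.float32)); print(k,c,s,a)
    if k=="jar" or k=="pad":
        A=np.c_[T[:,:2],np.ones(len(T))]; s=np.linalg.lstsq(A,-(T[:,:2]**2).sum(1),rcond=None)[0]; print(" circle",-s[:2]/2, np.sqrt((s[:2]**2).sum()/4-s[2]))
P=np.vstack(allp["cup"]); im=np.zeros((600,600,3),np.uint8); o=np.median(P[:,:2],0); print("origin",o)
for p in P[np.argsort(P[:,2])]:
    u,v=((p[:2]-o)*3000+300).astype(int); c=int(np.clip(p[2]/.08*255,0,255)); cv2.circle(im,(u,v),3,cv2.applyColorMap(np.uint8([[c]]),cv2.COLORMAP_JET)[0,0].tolist(),-1)
cv2.imwrite("pics/cuptop.png",im)
E
```

```text
scene cup 1581 z [0.047 0.077] top box ((554.359130859375, -34.6319465637207), (88.85342407226562, 62.094486236572266), 20.561506271362305) bb [ 0.488 -0.082  0.006] [0.607 0.009 0.079]
scene jar 1186 z [0.034 0.071] top box ((556.3648071289062, -303.23382568359375), (98.98467254638672, 102.60363006591797), 18.01498794555664) bb [ 0.494 -0.357  0.006] [ 0.605 -0.252  0.073]
scene pad 211 z [0.076 0.079] top box ((514.8712768554688, 249.20602416992188), (42.99563980102539, 46.55421447753906), 54.06071090698242) bb [0.49  0.226 0.067] [0.537 0.271 0.08 ]
scene base 1144 z [0.016 0.078] top box ((512.2521362304688, 249.78848266601562), (46.88386917114258, 49.54722595214844), 18.369705200195312) bb [0.4   0.201 0.006] [0.559 0.352 0.08 ]
scene spray 656 z [0.059 0.113] top box ((358.7362365722656, 131.24203491210938), (20.76982879638672, 24.91370391845703), 86.1122055053711) bb [0.182 0.107 0.006] [0.389 0.213 0.115]
scene spool 591 z [0.051 0.055] top box ((367.9254150390625, -132.92111206054688), (57.99602508544922, 59.87446212768555), 79.36723327636719) bb [ 0.277 -0.172  0.006] [ 0.4
[... 877 characters left out ...]
2), 13.585835456848145) bb [0.333 0.107 0.006] [0.381 0.148 0.113]
side spool 1169 z [0.05  0.052] top box ((368.2073059082031, -131.282958984375), (59.72191619873047, 58.52849578857422), 50.510746002197266) bb [ 0.339 -0.161  0.006] [ 0.399 -0.101  0.053]
cup (555.2764892578125, -33.802040100097656) (86.71448516845703, 62.45759582519531) 20.054176330566406
jar (548.7698974609375, -304.314453125) (110.6457748413086, 108.71544647216797) 30.145469665527344
 circle [ 0.54844577 -0.30504316] 0.05343905628899899
pad (512.9651489257812, 248.71206665039062) (45.953514099121094, 50.485836029052734) 77.14958190917969
 circle [0.51279098 0.24873129] 0.01707251413478122
origin [ 0.56430513 -0.03022927]
```

View pics/cuptop.png

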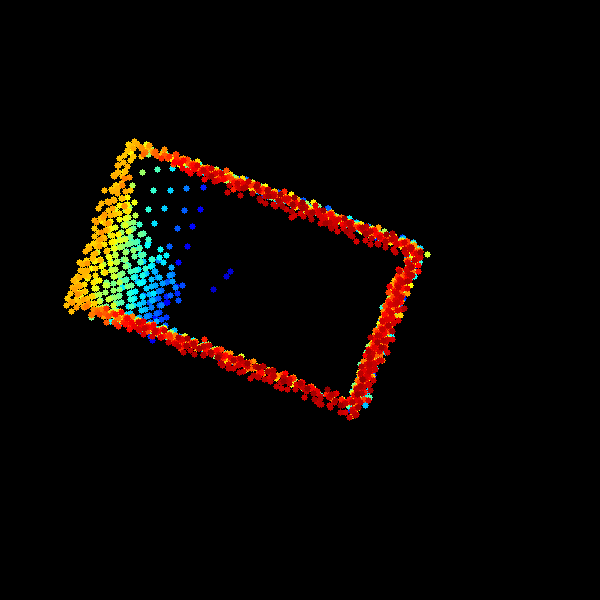

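Top view of the cup: lip edge at about (102,228), back wall at about (388,330). That gives cup origin ≈ (0.562, -0.031) and yaw ≈ 20.5°. The jar is at (0.5485, -0.305), and the pad at (0.5125, 0.249) with its top at ≈ 0.076.

```bash
cat >> h.py <<'E'
def cupR(yaw,tip=0,lean=40,flip=1):
    """tool rotation for cup at yaw (deg), tipped towards its -x by tip"""
    C=R.from_euler('z',yaw,degrees=True)*R.from_euler('y',-tip,degrees=True)
    l=np.radians(lean); y=np.array([-np.sin(l),0,-np.cos(l)]); x=np.array([0,flip,0.])
    return C, C*R.from_matrix(np.c_[x,y,np.cross(x,y)])
def cmd(tcp,T,o=None):
    o=o or manip.get_obs(); R0=R.from_quat(o["ee_rot"])
    print("off",(R0.inv().apply(np.array(tcp)-o["position"])/.2).round(3).tolist(),"turn",((R0.inv()*T).as_rotvec(degrees=True)/45).round(3).tolist())
E
python3 - <<'E'
from h import *
o=manip.get_obs(); print(R.from_quat(o["ee_rot"]).as_matrix().round(2))
c=np.array([.562,-.031,0])
for f in (1,-1):
  for lean in (20,40):
    C,T=cupR(20.5,0,lean,f); g=c+C.apply([.006,0,.048]); y=T.apply([0,1,0])
    print(f,lean,"z",T.apply([0,0,1]).round(2)); cmd(g+y*(.019-.10)+np.array([0,0,.05]),T)
E
```

```text
[[ 0.28 -0.   -0.96]
 [ 0.96 -0.    0.28]
 [-0.   -1.   -0.  ]]
1 20 z [-0.88 -0.33  0.34]
off [-2.381, 0.286, -2.875] turn [0.429, -0.81, 0.141]
1 40 z [-0.72 -0.27  0.64]
off [-2.308, 0.356, -2.973] turn [0.857, -0.785, 0.284]
-1 20 z [ 0.88  0.33 -0.34]
off [-2.381, 0.286, -2.875] turn [-0.182, 3.141, 0.553]
-1 40 z [ 0.72  0.27 -0.64]
off [-2.308, 0.356, -2.973] turn [-0.364, 3.018, 1.098]
```

```bash
python3 -m pendant '{"offset":[[-0.77,0,-1],[-0.77,0,-1],[-0.77,0,-1],[-0.77,0,-1],[-0.77,0,-1]],"turn":[[0,0,0],[0,0,0],[0,0,0],[0,0,0],[0,0,0]]}' 100 && python3 -m pendant '{"offset":[[-0.77,0,-1],[-0.77,0,-1],[-0.77,0,-1],[-0.77,0,-1],[-0.77,0,-1]],"turn":[[0,0,0],[0,0,0],[0,0,0],[0,0,0],[0,0,0]]}'
python3 - <<'E'
from h import *
C,T=cupR(20.5); c=np.array([.562,-.031,0]); g=c+C.apply([.006,0,.048]); y=T.apply([0,1,0])
cmd(g+y*(.019-.10)+np.array([0,0,.05]),T); print(manip.get_obs()["joint_pos"].round(2))
E
```

```text
clock: 0.72
position: [0.3276, 0.3914, 0.2309]
ee_rot: [0.568, 0.421, -0.422, -0.567]
ft_force: [-0.7, 0.8, 0.3]
grip_width: 1.002
clock: 1.35
position: [0.4765, 0.1827, 0.2313]
ee_rot: [0.57, 0.42, -0.42, -0.568]
ft_force: [-0.0, 1.2, -0.7]
grip_width: 1.0
off [-0.717, 0.36, -0.952] turn [0.857, -0.803, 0.288]
[-0.75  0.07  0.31  1.78 -0.02  1.3   0.84]
```

```bash
python3 -m pendant '{"offset":[[-0.2,0,-0.25],[-0.4,0,-0.5],[-0.6,0,-0.75],[-0.72,0.1,-0.95],[-0.72,0.2,-0.95],[-0.72,0.3,-0.95],[-0.72,0.36,-0.95],[-0.72,0.36,-0.95],[-0.72,0.36,-0.95]],"turn":[[0.1,-0.1,0.04],[0.25,-0.25,0.08],[0.4,-0.4,0.14],[0.6,-0.6,0.2],[0.86,-0.8,0.29],[0.86,-0.8,0.29],[0.86,-0.8,0.29],[0.86,-0.8,0.29],[0.86,-0.8,0.29]]}' 100
python3 - <<'E'
from h import *
C,T=cupR(20.5); c=np.array([.562,-.031,0]); g=c+C.apply([.006,0,.048]); y=T.apply([0,1,0])
cmd(g+y*(.019-.10)+np.array([0,0,.05]),T); print(manip.get_obs()["joint_pos"].round(2))
p,d=manip.camera("wrist"); cv2.imwrite("pics/w1.png",p[:,:,::-1]); np.save("pics/w1d.npy",d)
E
```

```text
clock: 2.48
position: [0.6162, -0.0111, 0.1623]
ee_rot: [-0.243, -0.347, 0.744, 0.517]
ft_force: [0.7, 0.1, -0.2]
grip_width: 1.001
off [0.001, 0.008, -0.009] turn [0.002, -0.005, -0.001]
[-0.32  0.91  0.39  0.94 -0.07  1.99  1.95]
```

View pics/w1.png

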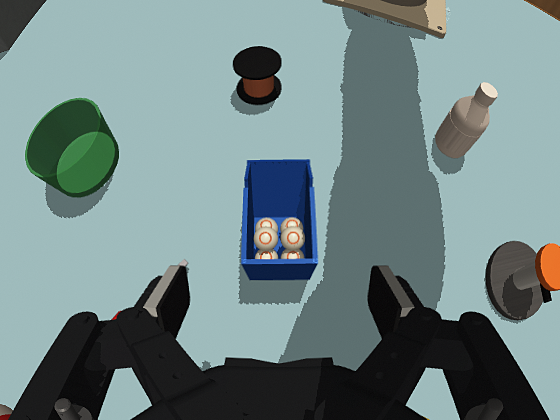

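The wrist view shows the cup centred between the fingers: back edge from (243,262) to (316,262), sides straight, six beads at about (278,240). Descending to the grasp.

Run:
```python
from h import *
C,T=cupR(20.5); c=np.array([.562,-.031,0]); g=c+C.apply([.004,0,.046]); y=T.apply([0,1,0])
cmd(g+y*(.019-.10),T);cmd(g+y*.019,T)
```

```text
off [0.003, 0.214, -0.168] turn [0.002, -0.005, -0.001]
off [0.003, 0.714, -0.167] turn [0.002, -0.005, -0.001]
```

```bash
python3 -m pendant '{"offset":[[0,0.1,-0.1],[0,0.21,-0.168],[0,0.35,-0.168],[0,0.5,-0.168],[0,0.62,-0.168],[0,0.71,-0.168],[0,0.71,-0.168],[0,0.71,-0.168]],"turn":[[0,0,0],[0,0,0],[0,0,0],[0,0,0],[0,0,0],[0,0,0],[0,0,0],[0,0,0]]}' 100
python3 - <<'E'
from h import *
C,T=cupR(20.5); c=np.array([.562,-.031,0]); g=c+C.apply([.004,0,.046]); y=T.apply([0,1,0])
cmd(g+y*.019,T)
E
```

```text
clock: 3.52
position: [0.5561, -0.034, 0.0333]
ee_rot: [-0.244, -0.348, 0.744, 0.516]
ft_force: [0.3, 0.2, -0.3]
grip_width: 1.003
off [0.004, 0.013, 0.0] turn [0.005, -0.005, -0.001]
```

Close, then lift.

```bash
python3 -m pendant '{"offset":[[0,0.013,0],[0,0.013,0],[0,0.013,0],[0,0.013,0],[0,0.013,0],[0,0.013,0],[0,0.013,0],[0,0.013,0]],"turn":[[0,0,0],[0,0,0],[0,0,0],[0,0,0],[0,0,0],[0,0,0],[0,0,0],[0,0,0]]}' 0 60
python3 - <<'E'
from h import *
p,d=manip.camera("wrist"); cv2.imwrite("pics/w2.png",p[:,:,::-1])
E
```

```text
clock: 4.53
position: [0.5552, -0.0344, 0.032]
ee_rot: [-0.244, -0.348, 0.744, 0.516]
ft_force: [2.7, 1.4, 6.1]
grip_width: 0.696
```

View pics/w2.png

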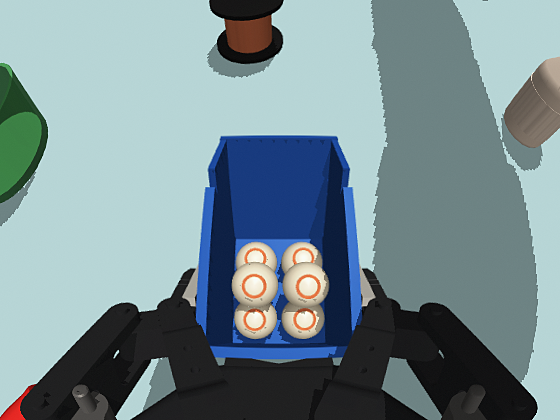

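The cup is gripped evenly, with six beads inside at about (280,290). Next I'll save the grasp transform and plan the lift and the travel to pre-pour.

```bash
cat >> h.py <<'E'
G=None
import os
def savegrasp():
    o=manip.get_obs(); C,_=cupR(20.5); c=np.array([.562,-.031,0]); Tt=R.from_quat(o["ee_rot"])
    np.savez("grasp.npz",p=C.inv().apply(o["position"]-c),q=(C.inv()*Tt).as_quat())
def tool_for(cpos,C):
    f=np.load("grasp.npz"); return cpos+C.apply(f["p"]), C*R.from_quat(f["q"])
LIP=np.array([-.0695,0,.054]); JAR=np.array([.5485,-.305,.068])
def pour(yaw,tip,h,off=.018,dy=0):
    """lip at off from jar centre (to the cup side), h above rim"""
    C,_=cupR(yaw,tip); lip=JAR+R.from_euler('z',yaw,degrees=True).apply([off,dy,h]); return tool_for(lip-C.apply(LIP),C)
def upright(x,y,z,yaw):
    return tool_for(np.array([x,y,z]),cupR(yaw)[0])
E
python3 - <<'E'
from h import *
savegrasp()
cmd(*upright(.562,-.031,.13,20.5)); cmd(*pour(-10,0,.06)); cmd(*pour(-10,20,.05)) 
print(tool_for(*(lambda C:(np.array([.5485,-.305,.2]),C))(cupR(-10)[0]))[0])
E
```

```text
off [-0.002, -0.5, 0.415] turn [0.0, -0.0, -0.0]
off [-1.464, -0.179, 0.356] turn [0.002, 0.522, -0.433]
off [-1.474, -0.237, 0.383] turn [-0.432, 0.592, -0.339]
[ 0.54094489 -0.30446747  0.23195731]
```

```bash
python3 -m pendant '{"offset":[[0,-0.05,0.04],[0,-0.15,0.12],[0,-0.3,0.25],[0,-0.42,0.35],[-0.15,-0.5,0.415],[-0.35,-0.5,0.415],[-0.55,-0.5,0.41],[-0.7,-0.5,0.41],[-0.7,-0.5,0.41]],"turn":[[0,0,0],[0,0,0],[0,0,0],[0,0,0],[0,0.04,-0.03],[0,0.09,-0.07],[0,0.18,-0.15],[0,0.26,-0.22],[0,0.26,-0.22]]}'
python3 - <<'E'
from h import *
print(manip.get_obs()["joint_pos"].round(2))
cmd(*pour(-10,0,.08)); cmd(*pour(-10,30,.06))
p,d=manip.camera("wrist"); cv2.imwrite("pics/w3.png",p[:,:,::-1])
E
```

```text
clock: 5.7
position: [0.6037, -0.1695, 0.1629]
ee_rot: [-0.29, -0.311, 0.666, 0.613]
ft_force: [-0.1, -0.7, -1.9]
grip_width: 0.699
[-0.08  0.95  0.47  0.89 -0.13  2.01  1.97]
off [-0.757, 0.109, -0.163] turn [0.002, 0.252, -0.21]
off [-0.761, 0.047, -0.129] turn [-0.662, 0.302, -0.142]
```

View pics/w3.png

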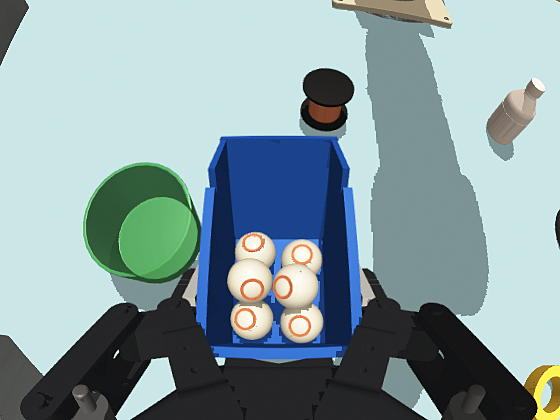

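Cup and beads are unchanged in the grip, and the jar is visible at (143,222). Moving over the jar with the first 30° of tip.

```bash
python3 -m pendant '{"offset":[[-0.15,0.03,-0.04],[-0.35,0.06,-0.08],[-0.55,0.1,-0.14],[-0.7,0.11,-0.16],[-0.76,0.11,-0.16],[-0.76,0.08,-0.15],[-0.76,0.06,-0.14],[-0.76,0.05,-0.13],[-0.76,0.05,-0.13]],"turn":[[0,0.04,-0.03],[0,0.1,-0.09],[0,0.18,-0.16],[0,0.25,-0.21],[-0.1,0.26,-0.2],[-0.3,0.28,-0.18],[-0.5,0.29,-0.16],[-0.66,0.3,-0.14],[-0.66,0.3,-0.14]]}'
python3 - <<'E'
from h import *
print(manip.get_obs()["joint_pos"].round(2))
for t,h in ((30,.045),(42,.03),(50,.02),(58,.012),(66,.009),(74,.006)): cmd(*pour(-10,t,h))
p,d=manip.camera("side"); C=cloud("side",d); hsv=cv2.cvtColor(p,cv2.COLOR_RGB2HSV)
cv2.imwrite("pics/s4.png",p[:,:,::-1])
E
```

```text
clock: 6.88
position: [0.6294, -0.3162, 0.1418]
ee_rot: [-0.494, -0.415, 0.492, 0.585]
ft_force: [-0.0, -0.2, -1.8]
grip_width: 0.696
[ 0.16  0.71  0.38  1.16 -0.19  1.47  1.91]
off [-0.019, 0.082, -0.02] turn [0.001, 0.009, 0.001]
off [-0.019, 0.095, -0.002] turn [-0.266, 0.009, 0.001]
off [-0.019, 0.107, 0.017] turn [-0.443, 0.009, 0.001]
off [-0.019, 0.113, 0.042] turn [-0.621, 0.009, 0.001]
off [-0.019, 0.1, 0.076] turn [-0.799, 0.009, 0.001]
off [-0.019, 0.092, 0.113] turn [-0.977, 0.009, 0.0]
```

View pics/s4.png

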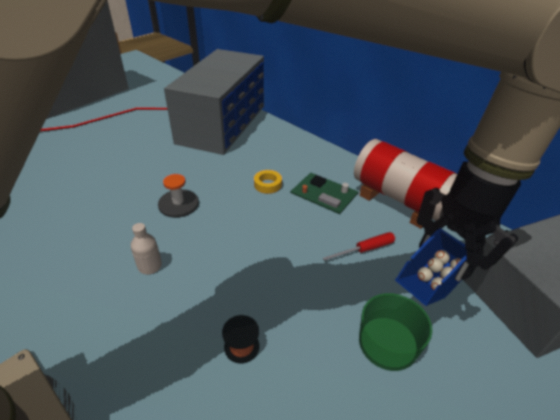

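The side view shows the tilted cup at (432,268), above and behind the jar at (395,330), with everything clear. Now the slow tip to about 74°.

```bash
python3 -m pendant '{"offset":[[-0.019,0.085,-0.01],[-0.019,0.095,0],[-0.019,0.1,0.01],[-0.019,0.107,0.017],[-0.019,0.11,0.03],[-0.019,0.113,0.042],[-0.019,0.11,0.05],[-0.019,0.107,0.058],[-0.019,0.102,0.07],[-0.019,0.1,0.085],[-0.019,0.096,0.099],[-0.019,0.092,0.113]],"turn":[[-0.13,0.01,0],[-0.266,0.01,0],[-0.35,0.01,0],[-0.443,0.01,0],[-0.53,0.01,0],[-0.62,0.01,0],[-0.665,0.01,0],[-0.71,0.01,0],[-0.78,0.01,0],[-0.845,0.01,0],[-0.91,0.01,0],[-0.977,0.01,0]]}'
python3 - <<'E'
from h import *
print(manip.get_obs()["joint_pos"].round(2))
for t,h in ((74,.006),(82,.004),(90,.002),(98,.002)): cmd(*pour(-10,t,h))
a,_=manip.camera("side"); b,_=manip.camera("wrist")
im=np.hstack([cv2.resize(a[170:420,280:560],(448,400)),cv2.resize(b,(352,264))[:,:].copy() if 0 else cv2.copyMakeBorder(cv2.resize(b,(352,264)),0,136,0,0,0)])
cv2.imwrite("pics/s5.png",im[:,:,::-1])
E
```

```text
clock: 8.43
position: [0.6066, -0.3143, 0.127]
ee_rot: [0.677, 0.569, -0.3, -0.359]
ft_force: [0.2, 0.1, -1.3]
grip_width: 0.694
[ 0.32  0.23  0.2   1.97 -0.57  0.44  2.36]
off [-0.008, -0.009, 0.009] turn [-0.001, 0.003, 0.004]
off [-0.008, -0.043, 0.034] turn [-0.179, 0.003, 0.004]
off [-0.008, -0.073, 0.064] turn [-0.357, 0.003, 0.003]
off [-0.008, -0.108, 0.093] turn [-0.535, 0.003, 0.003]
```

View pics/s5.png

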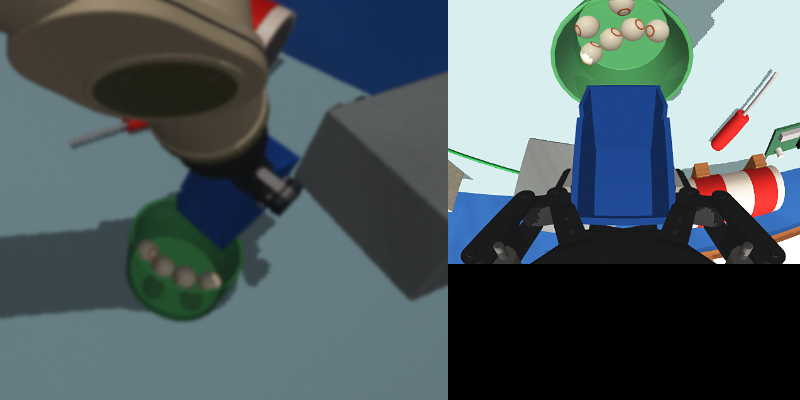

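All six beads are in the jar: in the wrist view at (587,27), (621,5), (611,40), (632,29), (657,31) and (591,53). The cup is empty. Backing out along the same path; I'll also check where the cabinet near the stand is.

Run:
```python
from h import *
f=np.load("pics/scene0.npz"); C=cloud("scene",f["d"])
for (a,b,c,e) in ((445,165,560,340),(460,20,560,105)):
    P=C[b:e,a:c].reshape(-1,3); P=P[(P[:,2]>.04)&(f["d"][b:e,a:c].reshape(-1)>0)]
    print(P.min(0).round(3),P.max(0).round(3), cv2.convexHull((P[:,:2]*1000).astype(np.float32))[::4,0].astype(int).tolist())
for t,h in ((66,.012),(58,.016),(48,.03),(38,.05),(30,.07)): cmd(*pour(-10,t,h,.025))
```

```text
[0.679 0.339 0.04 ] [0.969 0.538 0.176] [[969, 443], [772, 537], [694, 501], [679, 450], [725, 342], [730, 338], [907, 406]]
[-0.126  0.64   0.04 ] [0.356 0.979 0.262] [[355, 880], [350, 915], [19, 979], [-116, 884], [202, 639]]
off [-0.005, 0.03, -0.058] turn [0.174, 0.001, 0.004]
off [-0.005, 0.059, -0.076] turn [0.351, 0.001, 0.005]
off [-0.005, 0.058, -0.114] turn [0.574, 0.001, 0.006]
off [-0.005, 0.032, -0.16] turn [0.796, 0.001, 0.007]
off [-0.004, -0.008, -0.2] turn [0.974, 0.001, 0.007]
```

```bash
python3 -m pendant '{"offset":[[0,0.015,-0.03],[0,0.03,-0.058],[0,0.05,-0.07],[0,0.06,-0.08],[0,0.06,-0.1],[0,0.058,-0.114],[0,0.045,-0.14],[0,0.032,-0.16],[0,0.01,-0.18],[0,-0.008,-0.2],[0,-0.008,-0.2]],"turn":[[0.08,0,0],[0.17,0,0],[0.26,0,0],[0.35,0,0],[0.46,0,0],[0.57,0,0],[0.68,0,0],[0.8,0,0],[0.88,0,0],[0.97,0,0],[0.97,0,0]]}'
python3 - <<'E'
from h import *
for a in ((.5485,-.305,.17,-10),(.57,-.25,.17,-10),(.56,-.12,.17,-5)): cmd(*upright(*a))
E
```

```text
clock: 9.9
position: [0.6384, -0.3197, 0.1492]
ee_rot: [-0.494, -0.415, 0.491, 0.586]
ft_force: [-0.2, 0.2, -1.7]
grip_width: 0.695
off [-0.009, -0.177, 0.53] turn [0.668, 0.005, 0.005]
off [0.28, -0.187, 0.473] turn [0.668, 0.005, 0.005]
off [0.908, -0.159, 0.633] turn [0.667, -0.097, 0.051]
```

```bash
python3 -m pendant '{"offset":[[0.02,-0.05,0.12],[0.05,-0.1,0.24],[0.1,-0.15,0.36],[0.2,-0.18,0.45],[0.35,-0.18,0.5],[0.5,-0.17,0.53],[0.7,-0.16,0.58],[0.91,-0.16,0.63],[0.91,-0.16,0.63],[0.91,-0.16,0.63]],"turn":[[0.05,0,0],[0.15,0,0],[0.3,0,0],[0.5,0,0],[0.6,0,0],[0.67,-0.04,0.02],[0.67,-0.07,0.035],[0.67,-0.1,0.05],[0.67,-0.1,0.05],[0.67,-0.1,0.05]]}'
python3 - <<'E'
from h import *
print(manip.get_obs()["joint_pos"].round(2))
for a in ((.54,.06,.17,0),(.5125,.249,.13,5)): cmd(*upright(*a))
E
```

```text
clock: 11.15
position: [0.5531, -0.1203, 0.2023]
ee_rot: [-0.314, -0.286, 0.612, 0.667]
ft_force: [-1.1, 0.4, -1.6]
grip_width: 0.698
[-0.07  0.77  0.34  1.08 -0.13  2.01  1.74]
off [0.885, 0.115, 0.14] turn [-0.002, -0.084, 0.07]
off [1.812, 0.406, 0.183] turn [-0.002, -0.169, 0.141]
```

```bash
python3 -m pendant '{"offset":[[0.12,0.01,0.02],[0.35,0.04,0.05],[0.6,0.08,0.1],[0.8,0.11,0.13],[0.885,0.115,0.14],[0.885,0.115,0.14],[0.885,0.115,0.14]],"turn":[[0,-0.01,0.01],[0,-0.03,0.02],[0,-0.05,0.04],[0,-0.08,0.07],[0,-0.08,0.07],[0,-0.08,0.07],[0,-0.08,0.07]]}'
python3 - <<'E'
from h import *
print(manip.get_obs()["joint_pos"].round(2))
for a in ((.5125,.249,.13,5),): cmd(*upright(*a))
E
```

```text
clock: 12.02
position: [0.5328, 0.057, 0.2019]
ee_rot: [-0.304, -0.297, 0.639, 0.642]
ft_force: [-0.2, -0.2, -1.1]
grip_width: 0.692
[-0.3   0.7   0.27  1.19 -0.21  1.97  1.52]
off [0.953, 0.241, -0.011] turn [-0.002, -0.094, 0.072]
```

```bash
python3 -m pendant '{"offset":[[0.12,0.0,0],[0.35,0.04,0],[0.6,0.1,0],[0.8,0.17,-0.005],[0.92,0.22,-0.01],[0.953,0.241,-0.011],[0.953,0.241,-0.011],[0.953,0.241,-0.011]],"turn":[[0,-0.01,0.01],[0,-0.03,0.02],[0,-0.05,0.04],[0,-0.08,0.06],[0,-0.094,0.072],[0,-0.094,0.072],[0,-0.094,0.072],[0,-0.094,0.072]]}'
python3 - <<'E'
from h import *
print(manip.get_obs()["joint_pos"].round(2))
for z in (.13,.085,.074): cmd(*upright(.5125,.249,z,5))
A=[]
for n in ("scene","side"):
    p,d=manip.camera(n); C=cloud(n,d); hsv=cv2.cvtColor(p,cv2.COLOR_RGB2HSV)
    q=(hsv[...,0]>=100)&(hsv[...,0]<=130)&(hsv[...,1]>90)&(d>0)&(abs(C[...,0]-.5)<.1)&(abs(C[...,1]-.249)<.1)&(C[...,2]>.1)
    P=C[q]; A.append(P); z=np.percentile(P[:,2],[1,50,98]).round(3); T=P[P[:,2]>z[2]-.008]; print(n,len(P),z,cv2.minAreaRect((T[:,:2]*1000).astype(np.float32)))
    A.append(cv2.resize(p[100:300,280:480] if n=="scene" else p[60:260,80:280],(400,400)))
cv2.imwrite("pics/s6.png",np.hstack(A[1::2])[:,:,::-1])
E
```

```text
clock: 13.02
position: [0.506, 0.2456, 0.1625]
ee_rot: [-0.289, -0.311, 0.667, 0.613]
ft_force: [0.7, -0.5, -1.2]
grip_width: 0.696
[-0.52  0.76  0.19  1.16 -0.3   1.91  1.31]
off [0.01, 0.004, 0.001] turn [-0.001, -0.003, 0.001]
off [0.011, 0.178, -0.142] turn [-0.001, -0.003, 0.001]
off [0.012, 0.22, -0.178] turn [-0.001, -0.003, 0.001]
scene 1054 [0.135 0.174 0.234] ((570.5623779296875, 214.03851318359375), (44.81486511230469, 46.21426010131836), 38.79228591918945)
side 1867 [0.134 0.182 0.206] ((525.8927612304688, 250.42523193359375), (134.6706085205078, 75.36917877197266), 0.37985196709632874)
```

View pics/s6.png

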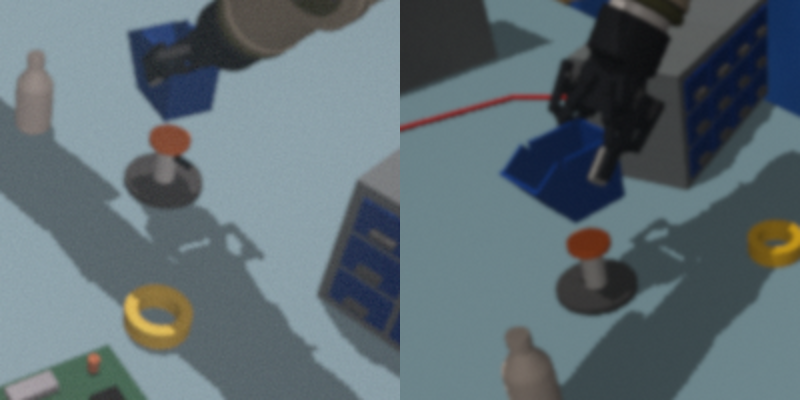

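The scene crop shows the cup above the orange pad at (170,140), and the side crop shows it above the pad at (588,243). Lowest cup points read 0.134, against the commanded 0.13. A quick check for cup slip in the grip, using the wrist blue mask.

Run:
```python
from h import *
b,d=manip.camera("wrist"); cv2.imwrite("pics/w7.png",b[:,:,::-1])
for im in (cv2.imread("pics/w3.png"),b[:,:,::-1].copy()):
    h=cv2.cvtColor(im,cv2.COLOR_BGR2HSV); m=((h[...,0]>100)&(h[...,0]<130)&(h[...,1]>120)).astype(np.uint8)
    n,l,s,c=cv2.connectedComponentsWithStats(m); k=1+s[1:,4].argmax(); print(s[k],[ (np.where(l[r]==k)[0].min(),np.where(l[r]==k)[0].max()) for r in (145,180,220,300)])
```

```text
[  195   136   168   223 25339] [(np.int64(219), np.int64(338)), (np.int64(209), np.int64(347)), (np.int64(202), np.int64(354)), (np.int64(196), np.int64(361))]
[  195   136   167   223 33331] [(np.int64(219), np.int64(338)), (np.int64(209), np.int64(347)), (np.int64(202), np.int64(354)), (np.int64(196), np.int64(361))]
```

No slip. Descending to just above the pad, then feeling for contact.

```bash
python3 -m pendant '{"offset":[[0.011,0.05,-0.04],[0.011,0.1,-0.08],[0.011,0.15,-0.12],[0.011,0.18,-0.145],[0.011,0.186,-0.15],[0.011,0.186,-0.15]],"turn":[[0,0,0],[0,0,0],[0,0,0],[0,0,0],[0,0,0],[0,0,0]]}'
python3 -m pendant '{"offset":[[0,0.004,-0.003],[0,0.008,-0.006],[0,0.011,-0.009],[0,0.014,-0.012],[0,0.014,-0.012],[0,0.014,-0.012]],"turn":[[0,0,0],[0,0,0],[0,0,0],[0,0,0],[0,0,0],[0,0,0]]}'
python3 -m pendant '{"offset":[[0,0.004,-0.003],[0,0.008,-0.006],[0,0.012,-0.01],[0,0.012,-0.01]],"turn":[[0,0,0],[0,0,0],[0,0,0],[0,0,0]]}'
python3 - <<'E'
from h import *
for z in (.08,.075): cmd(*upright(.5125,.249,z,5))
E
```

```text
clock: 13.92
position: [0.5049, 0.2485, 0.1148]
ee_rot: [-0.289, -0.311, 0.667, 0.612]
ft_force: [0.7, -0.3, -1.3]
grip_width: 0.699
clock: 14.68
position: [0.505, 0.2484, 0.1111]
ee_rot: [-0.289, -0.311, 0.667, 0.612]
ft_force: [0.3, 0.2, -1.9]
grip_width: 0.697
clock: 15.18
position: [0.5049, 0.2484, 0.1078]
ee_rot: [-0.289, -0.311, 0.667, 0.612]
ft_force: [0.1, -0.7, -2.0]
grip_width: 0.695
off [-0.004, -0.016, 0.013] turn [-0.001, -0.002, 0.001]
off [-0.004, 0.003, -0.003] turn [-0.001, -0.002, 0.001]
```

```bash
python3 -m pendant '{"offset":[[0,0.004,-0.003],[0,0.004,-0.003],[0,0.004,-0.003]],"turn":[[0,0,0],[0,0,0],[0,0,0]]}'
python3 -m pendant '{"offset":[[0,0.004,-0.003],[0,0.004,-0.003],[0,0.004,-0.003]],"turn":[[0,0,0],[0,0,0],[0,0,0]]}'
python3 -c "
from h import *
print([manip.get_obs()['ft_force'][2].round(2)])
cmd(*upright(.5125,.249,.075,5))"
```

```text
clock: 15.55
position: [0.5048, 0.2484, 0.1069]
ee_rot: [-0.289, -0.311, 0.667, 0.612]
ft_force: [0.1, 0.2, -1.3]
grip_width: 0.696
clock: 15.92
position: [0.5048, 0.2484, 0.1059]
ee_rot: [-0.289, -0.311, 0.667, 0.612]
ft_force: [0.1, 0.2, 0.2]
grip_width: 0.697
[np.float64(0.19)]
off [-0.004, -0.004, 0.003] turn [-0.001, -0.002, 0.001]
```

```bash
python3 -m pendant '{"offset":[[0,0.003,-0.002],[0,0.003,-0.002],[0,0.003,-0.002]],"turn":[[0,0,0],[0,0,0],[0,0,0]]}'
python3 -c "
from h import *
f=[]
for i in range(3): f.append(manip.get_obs()['ft_force'][2].round(2)); b,_=manip.camera('side')
print(f); cv2.imwrite('pics/s8.png',cv2.resize(b[60:260,80:280],(500,500))[:,:,::-1])"
```

```text
clock: 16.3
position: [0.5048, 0.2484, 0.1053]
ee_rot: [-0.289, -0.311, 0.667, 0.612]
ft_force: [0.7, 0.3, 0.6]
grip_width: 0.695
[np.float64(0.6), np.float64(0.72), np.float64(0.38)]
```

View pics/s8.png

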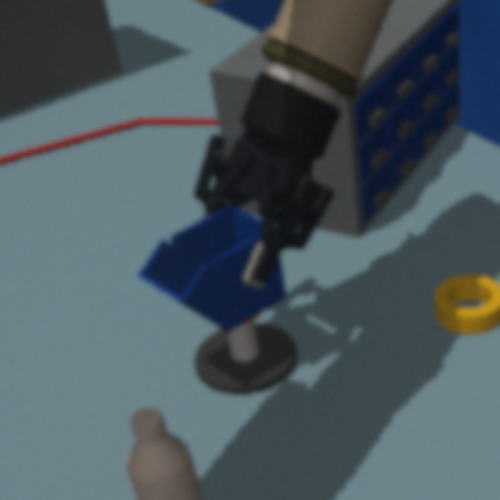

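The side view shows the cup at (225,275), seated centred over the post, and the force confirms contact at about 1.8 N support. Release and look before retreating.

```bash
python3 -m pendant '{"offset":[[0,0,0],[0,0,0],[0,0,0],[0,0,0],[0,0,0],[0,0,0]],"turn":[[0,0,0],[0,0,0],[0,0,0],[0,0,0],[0,0,0],[0,0,0]]}' 100
python3 -m pendant '{"offset":[[0,-0.04,0],[0,-0.12,0],[0,-0.25,0],[0,-0.4,0],[0,-0.6,0],[0,-0.6,0],[0,-0.6,0]],"turn":[[0,0,0],[0,0,0],[0,0,0],[0,0,0],[0,0,0],[0,0,0],[0,0,0]]}'
python3 - <<'E'
from h import *
w,_=manip.camera("wrist"); p,d=manip.camera("side"); C=cloud("side",d); hsv=cv2.cvtColor(p,cv2.COLOR_RGB2HSV)
q=(hsv[...,0]>=100)&(hsv[...,0]<=130)&(hsv[...,1]>90)&(d>0)&(abs(C[...,0]-.5)<.1)&(abs(C[...,1]-.249)<.06)&(C[...,2]>.07)
P=C[q]; z=np.percentile(P[:,2],[1,98]).round(3); T=P[P[:,2]>z[1]-.008]; print(len(P),z,cv2.minAreaRect((T[:,:2]*1000).astype(np.float32)))
cv2.imwrite("pics/f.png",np.hstack([cv2.resize(w,(400,300)),cv2.resize(p,(400,300))])[:,:,::-1])
E
```

```text
clock: 17.2
position: [0.5048, 0.2484, 0.1053]
ee_rot: [-0.289, -0.311, 0.667, 0.612]
ft_force: [0.4, 0.6, 0.2]
grip_width: 1.003
clock: 18.08
position: [0.5755, 0.2533, 0.193]
ee_rot: [-0.291, -0.316, 0.663, 0.613]
ft_force: [-0.2, -0.6, 0.5]
grip_width: 0.997
1863 [0.078 0.149] ((504.2162170410156, 248.63438415527344), (87.51300048828125, 63.5000114440918), 5.352997303009033)
```

View pics/f.png

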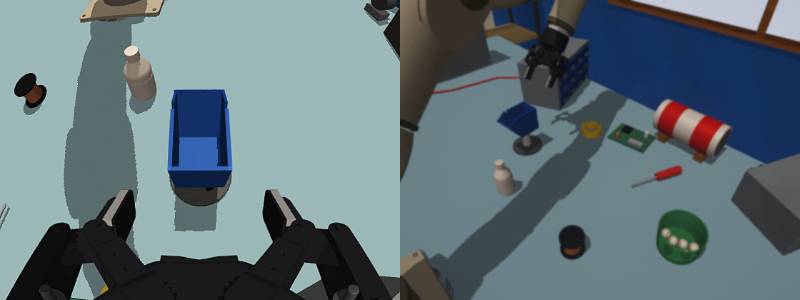

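The wrist crop shows the empty cup upright on the pad at (200,135), and the side crop shows beads in the jar at (682,238). Bystanders are in place and the arm is clear.

```bash
python3 -c "
from workcell import manip
print(manip.hand_in())"
```

```text
the job is handed in; nothing more can be done
None
```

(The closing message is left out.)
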